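Index the cookie decorating stand to its next stop

TASK

Move the cookie decorating stand on by one stop: draw its red pull ring up to free the spring pin, turn the platter counter-clockwise (seen from above) to the very next stop, and let the pin drop fully home there. Feel for the stop and do not strain the pin against its notch or the ring against the end of its pull; turn smoothly so that the gold-rimmed dish stays where it stands on the platter, and leave everything else alone.

Things in the scene. Friction and masses are not known exactly. Their poses are not given: they have to be found in the camera images.
- platter (a joint): turn of the platter, rad: 0 at the start (pin in its first stop), growing counter-clockwise seen from above; it turns endlessly either way. It turns stiffly: about 2 N pushed at the pull ring while that is drawn up, 3 to 5 N with the pin riding on the index ring.
- plunger (a joint): height of the red pull ring above home, m: 0 with the spring pin fully home in a stop; 0.006 to 0.007 when the pin stands on the plain face of the index ring between stops; 0.010 at the end of its pull, where a collar meets a hard stop. Its spring pushes down with 7 N at home, 13 N fully drawn.
- ring_centre (a point): centre of the red pull ring: a round loop, 34 mm outside and 18 mm inside diameter, 8 mm thick, standing upright near the platter's rim, 133 mm from the turning axis. x points outwards from that axis, y along the rim, counter-clockwise (the 8 mm thickness lies along y), z up. It rides on a dark boss 24 mm across, whose top is 23 mm below this point when the pin is home.
- turn_axis (a point): turning axis of the decorating stand, at the level of the platter's top face, 105 mm above the sideboard; z is the axis. The aluminium platter is 300 mm across, 8 mm thick with a skirt round its rim, and carries pressed cookies 15 mm high round it at 108 mm from the axis (none within 60 degrees of the pull ring).
- stand: foot of the stand, heavy and fixed; origin at the centre of its underside, z up. Hidden under the platter is an exchangeable fixed index ring with stops: square notches 10 mm wide, in a plain face. Spacing depends on the ring fitted: the next stop counter-clockwise lies 36 to 54 degrees after the first; it is felt when the pin drops in and meets the notch's side. The one after lies 45 degrees farther.
- lock_pin: steel spring pin below the pull ring, with its stop collar, hidden under the platter; it moves with the ring. Round-nosed, 8 mm in diameter, 7 mm deep in its notch. Loads over 40 N on the pin or collar damage it. Origin on the pin's axis, 23 mm below ring_centre; z up.
- dish_centre (a point): centre, half-way up, of the loose white ceramic dish with gold rim (90 mm across, 24 mm high, about 120 g) that stands on the platter.
- dish_spot (a point): point on the platter's top face, turning with it, 25 mm from the turning axis on the side away from the pull ring, over which the dish was set down to within 5 mm.
- cookie_press: bystander: metal cookie press lying down, about 280 mm long, 58 mm high, ratchet lever to one side; origin under its barrel.
- container: bystander: closed yellow plastic container with four snap latches, 205 x 150 x 73 mm; origin under its centre.
- footed_bowl: bystander: footed glass bowl, 136 mm across, 98 mm high; origin under its foot.
- nozzle_cup: bystander: blue cup with piping nozzles, 80 mm across, 95 mm high; origin under its centre.
There are look-alikes about, which are no part of the job. There is more than one size of the part that bears dish_centre; the job needs the smallest.

How it is judged:
On the way, in this order (a step that is already met when the one before it is completed fails the run):
1. the ring is drawn up and the pin is out of its first stop (value of joint plunger above 0.006 m and value of joint platter below 0.25 rad), for 0.1 s.
2. the platter is turned away from the first stop, counter-clockwise (value of joint platter between 0.35 and 1.05 rad).
At the end, for the whole second after the job is handed in: The pin is home in the next stop counter-clockwise (pull ring within 2 mm of its home height, platter 0.55 to 1.02 rad on from the start and still), and the dish stands upright on the platter within 20 mm of dish_spot (value of joint plunger below 0.002 m and value of joint platter between 0.55 and 1.02 rad and velocity of joint platter between -0.05 and 0.05 rad/s and horizontal distance between dish_centre and dish_spot below 0.02 m and angle between dish_centre's own z axis and vertical below 0.15 rad); the robot touches nothing.
It fails at once if the pin is strained against its notch or index ring, or the ring against its pull stop: over 40 N (contact force between lock_pin and anything else above 40 N).
It fails at once if the dish slides more than 20 mm on the platter or tips (horizontal distance between dish_centre and dish_spot above 0.02 m or angle between dish_centre's own z axis and vertical above 0.3 rad).
It fails at once if a bystander is moved more than 20 mm (distance of any of cookie_press, container, footed_bowl, nozzle_cup from where it was at the start of the episode above 0.02 m).
It also fails if it takes over 48 s, if anything falls off the work surface, if the arm or the gripper's body presses on something with over 40 N, if the wrist force passes 120 N, or if a joint passes its speed limit or range.

ROBOT

A 6-joint arm with a two-finger parallel gripper is mounted at the origin on the work surface. World frame = base frame: x ahead of the robot, y to its left, z up, the work surface at z = 0. Lengths are in m, angles in rad, forces in N, time in s.
With the tool pointing down it reaches from about 0.35 to 0.85 m from the base axis. Payload 8.1 kg.
Tool frame: the origin (TCP) lies midway between the tips of the shut fingers; the grasp point (between the pads) lies 19 mm behind it; z points along the fingers, y is the line along which they close (so a half turn about z gives the same grasp; the last joint's range is limited). The gripper opens to 85 mm and grips with 20 to 120 N. Pads are 22 mm wide; open, the fingers measure 114 mm over their backs; the gripper's body (76 mm by 85 mm) begins 54 mm behind the grasp point. The pads swing forward as they close: fully open they stand 13 mm farther back than shut.
Start: joints at [1.028, 0.13, 1.488, -0, 1.523, -0.085], TCP at [0.265, 0.538, 0.231] pointing down, gripper open.
Joint ranges: [-2.96, 2.96], [-0.89, 2.26], [0.02, 2.5], [-1.34, 4.48], [0, 2.73], [-2.66, 2.66]. Speed limits (rad/s): [2.39, 2.39, 2.79, 3.14, 3.14, 3.14].

INTERFACE

Orientations are given as a unit quaternion [x, y, z, w].
In Python, from workcell import robot, vision gives the robot as it stands.
- The arm moves only by the tool play_rows, never from a script. Its argument "commands" is a list of rows, each an object with "offset": the shift along the tool's x, y, z in mm, a list of three; "turn": the turn about the tool's z in rad; "claw": the finger opening in mm, from 0 to 85.4. A call has 1 to 20 rows; each row shifts and turns the commanded pose from where the row before left it, along the tool's axes as they then stand; what a row does not reach is not made up. A row lasts 1/10 s, in which the tool goes at most 50 mm and 8.59 degrees, less where a joint would pass 70% of its speed; a pose out of reach is approached as far as the arm can. A call with a gripper value outside its range is refused whole. The fingers move at their own pace and stop on an object; "grip_force" is the grip in N (left out, the last holds). Time passes only in rows, so rows that do not move let the fingers close. It gives the time, the measured TCP pose, the force, the opening and the grip force at its end, in the units of the state.
- robot.get_obs(): the state, without advancing time (a new reading comes with each control period).
- vision.snapshot(name): name is "side" or "top"; returns (picture, depth): 400x640x3 uint8, red, green, blue; 400x640 float32, m along the optical axis (not along the pixel's ray), 0 where there is no reading.
- vision.camera_info(name): a dict with "intrinsics" (3x3 intrinsics, pixels), "rvec" (rotation vector, rad) and "tvec" (3), from world to camera coordinates, as OpenCV has them. Camera axes: x right, y down, z forward; pixel columns grow to the right and rows downward; lengths in m; the calibration is good to about 2 mm. A picture is of the moment at which its call begins. camera_info takes no time and is no camera call.
- robot.finish_job(): hands the job in; it is judged then, once.
The state is a dict: "time_s": time; "qpos": joint angles; "joint_vel": joint speeds; "joint_efforts": joint torques, N m; "tcp_pos": TCP position; "ee_rot": TCP orientation; "force": force on the tool from outside, world axes, zero at the start; "wrist_torque": the same for the moment, N m; "width": finger opening in m; "grasp_force": force on a finger pad.
Only numpy, scipy, OpenCV 4.12 (cv2) and the standard library are available. Lean on these libraries where they do the work, as an engineer would, in place of code of your own. Each camera call takes 0.05 s, during which the arm holds its last target. There are 200 camera calls.

## Working session

There is one attempt and no reset: what is moved stays moved. The work goes in short steps, Python scripts to look and compute and a tool call to move; the robot and the scene stay as the last step left them, time stands still between calls to the robot, and variables do not carry over. Pictures are saved under pics/ and viewed, at most 10 in all, crops included, and the job is handed in when it is done.

Besides the shell and the picture viewer there is one more tool, called after ">>>" as name(argument=value, ...) on one line, values as JSON. play_rows: Moves the arm, as the interface text tells. Its arguments: {"type":"object","properties":{"commands":{"type":"array","items":{"type":"object","properties":{"offset":{"type":"array","items":{"type":"number"}},"turn":{"type":"number"},"claw":{"type":"number"}}}},"grip_force":{"type":"number"}},"required":["commands"]}

```bash
mkdir -p pics
cat > h.py <<'E'
import numpy as np, cv2
from workcell import robot, vision
def cam(n):
    c=vision.camera_info(n); K=np.array(c["intrinsics"]); R=cv2.Rodrigues(np.array(c["rvec"],float))[0]; t=np.array(c["tvec"],float).ravel()
    return K,R,t
def pts(n,depth):
    K,R,t=cam(n); v,u=np.mgrid[0:depth.shape[0],0:depth.shape[1]]
    pc=np.stack([(u-K[0,2])/K[0,0]*depth,(v-K[1,2])/K[1,1]*depth,depth],-1)
    return (pc-t)@R
def proj(n,p):
    K,R,t=cam(n); q=K@(R@np.array(p)+t); return q[:2]/q[2]
E
python3 - <<'E'
from h import *
ims=[]
for n in("top","side"):
    p,d=vision.snapshot(n); np.savez(f"{n}0.npz",p=p,d=d); cv2.imwrite(f"pics/{n}0.png",p[...,::-1])
    K,R,t=cam(n); print(n,K[0,0],-R.T@t)
    hsv=cv2.cvtColor(p,cv2.COLOR_RGB2HSV); m=((hsv[...,0]<8)|(hsv[...,0]>172))&(hsv[...,1]>140)&(hsv[...,2]>70)
    k,l,s,c=cv2.connectedComponentsWithStats(m.astype(np.uint8)); P=pts(n,d)
    for i in range(1,k):
        if s[i,4]>8:
            q=P[(l==i)&(d>0)]; print(s[i],c[i].round(1),np.median(q,0).round(3),q.min(0).round(3),q.max(0).round(3))
print(robot.get_obs())
E
```

```text
top 381.24071731209597 [ 4.40352906e-01 -1.00803296e-04  1.22275688e+00]
[279 138   7  11  51] [281.9 143.5] [0.664 0.097 0.154] [ 0.651  0.089 -0.   ] [0.713 0.121 0.163]
[390 179   7   6  33] [393.1 181.7] [ 0.567 -0.244  0.014] [ 0.56  -0.254  0.01 ] [ 0.577 -0.234  0.021]
[307 188   5   4  16] [309.2 189.4] [0.535 0.022 0.114] [0.531 0.016 0.111] [0.54  0.028 0.12 ]
[366 256   7   6  33] [369.  258.8] [ 0.324 -0.164  0.014] [ 0.317 -0.174  0.009] [ 0.334 -0.154  0.02 ]
side 454.90907685507216 [ 0.13130163 -0.87005085  0.97773769]
[370 172   8  13  82] [373.5 177.8] [0.666 0.098 0.138] [ 0.651  0.09  -0.003] [0.778 0.297 0.162]
[342 210   5   3  12] [344.2 211.1] [0.535 0.022 0.116] [0.53  0.013 0.113] [0.54  0.027 0.119]
[391 296   7   7  43] [393.8 299.1] [ 0.565 -0.245  0.015] [ 0.557 -0.254  0.011] [ 0.575 -0.232  0.019]
[292 301   8   7  45] [295.8 304.1] [ 0.322 -0.164  0.016] [ 0.313 -0.174  0.01 ] [ 0.331 -0.154  0.02 ]
{'time_s': 0.1, 'qpos': array([ 1.02759346e+00,  1.31074660e-01,  1.48916971e+00,  2.43737824e-05,
        1.52301498e+00, -8.54284179e-02]), 'joint_vel': array([ 0.00080654, -0.00117703, -0.00327649, -0.00181979,  0.00074442,
       -0.00058303]), 'joint_efforts': array([ 1.59653100e-03, -5.70945024e+01, -5.01949418e+01, -1.90153255e-04,
        7.96762586e-03, -2.05119693e-05]), 'tcp_pos': array([0.26490119, 0.53780238, 0.23035627]), 'ee_rot': array([ 2.26894407e-01,  9.73919008e-01, -7.88755396e-04, -2.69218101e-04]), 'force': array([ 0.54539096, -0.11599164, -0.15094513]), 'wrist_torque': array([-0.01235475,  0.01588524,  0.04744846]), 'grasp_force': 0.0, 'width': 0.0852619727335929}
```

View pics/top0.png

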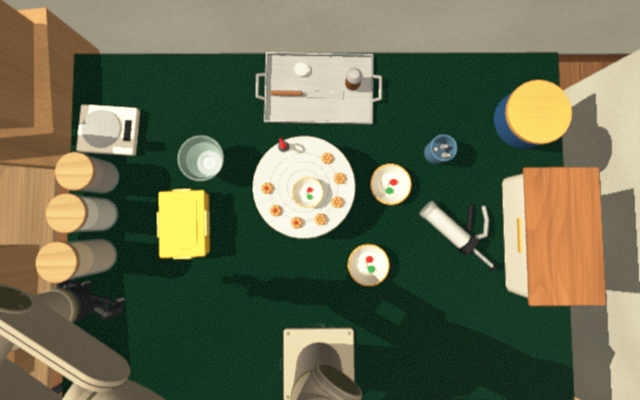

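View pics/side0.png

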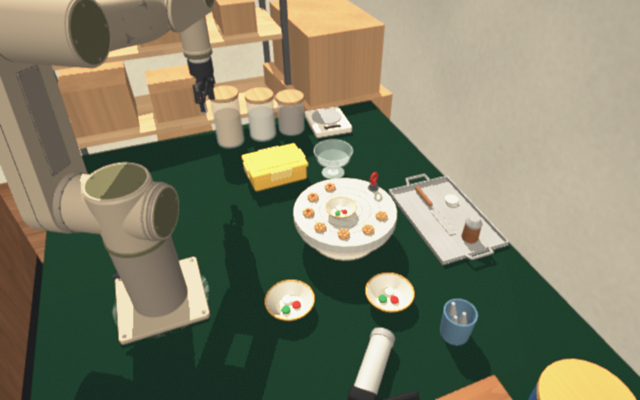

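The top view shows the platter at about (304,187), the red ring at (282,143) and a pale look-alike loop at (298,148). The small dish on the platter is at (309,192), and larger dishes stand off it at (390,184) and (369,265). The side view agrees: ring at (373,178), pale loop at (378,197). Next I fit the platter and take one close crop.

Run:
```python
from h import *
D={n:np.load(n+"0.npz") for n in("top","side")}
P=pts("top",D["top"]["d"]); v,u=np.mgrid[0:400,0:640]
m=(abs(P[...,2]-.105)<.006)&(np.hypot(u-304,v-187)<62)
c=cv2.findContours(m.astype(np.uint8),cv2.RETR_EXTERNAL,cv2.CHAIN_APPROX_NONE)[0]
c=max(c,key=cv2.contourArea); e=cv2.fitEllipse(c); print(e, "z",np.median(P[m][:,2]))
K,R,t=cam("top"); C=-R.T@t
def ray(n,uv,z):
    K,R,t=cam(n);C=-R.T@t; d=R.T@np.linalg.inv(K)@np.array([uv[0],uv[1],1.]); return C+d*(z-C[2])/d[2]
ax=ray("top",e[0],.105); print("axis",ax,"diam",np.array(e[1])*(C[2]-.105)/K[0,0])
S=pts("side",D["side"]["d"])
for n,Q in(("top",P),("side",S)):
    p=D[n]["p"];hsv=cv2.cvtColor(p,cv2.COLOR_RGB2HSV); m=((hsv[...,0]<8)|(hsv[...,0]>172))&(hsv[...,1]>140)&(hsv[...,2]>60)
    m&=(Q[...,2]>.125)&(np.hypot(Q[...,0]-.664,Q[...,1]-.097)<.06)
    q=Q[m]; print(n,len(q),q[q[:,2].argsort()].round(3)[::4].tolist(),"mean",q.mean(0), np.hypot(*(q.mean(0)-ax)[:2]))
a=D["top"]["p"][115:195,250:340]; b=D["side"]["p"][155:235,330:420]
o=np.hstack([cv2.resize(x[...,::-1],(396,352),interpolation=cv2.INTER_CUBIC) for x in(a,b)]); cv2.imwrite("pics/c1.png",o)
```

```text
((303.6346435546875, 186.8209991455078), (98.8691635131836, 101.09840393066406), 65.32302856445312) z 0.10464015067795757
axis [0.54417169 0.03798493 0.105     ] diam [0.28987378 0.29640967]
top 44 [[0.659, 0.103, 0.125], [0.664, 0.103, 0.127], [0.668, 0.093, 0.136], [0.68, 0.103, 0.15], [0.673, 0.106, 0.153], [0.673, 0.097, 0.155], [0.676, 0.106, 0.156], [0.658, 0.094, 0.157], [0.669, 0.1, 0.159], [0.672, 0.102, 0.16], [0.66, 0.097, 0.162]] mean [0.66363581 0.09740908 0.15055749] 0.13342753697704146
side 66 [[0.659, 0.103, 0.127], [0.658, 0.095, 0.129], [0.665, 0.094, 0.131], [0.662, 0.096, 0.135], [0.663, 0.099, 0.136], [0.656, 0.09, 0.137], [0.674, 0.108, 0.138], [0.669, 0.097, 0.14], [0.678, 0.103, 0.144], [0.653, 0.093, 0.147], [0.674, 0.103, 0.149], [0.651, 0.098, 0.152], [0.672, 0.1, 0.155], [0.653, 0.095, 0.156], [0.657, 0.096, 0.158], [0.658, 0.099, 0.16], [0.67, 0.103, 0.162]] mean [0.6632044  0.09768697 0.14479736] 0.1331657587786365
```

View pics/c1.png

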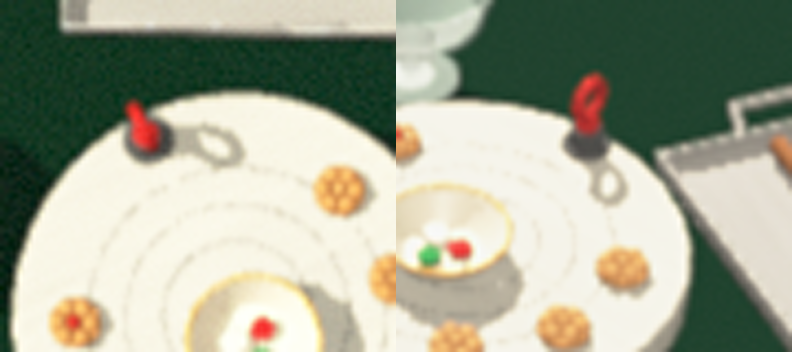

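The crop shows one red ring on its dark boss, and the pale loop is only its shadow. The ring centre is about (0.6635, 0.0975, 0.146), 133 mm from the axis, which fits the description. The dish on the platter is the smallest of the three. Now I move above the ring.

>>> play_rows(commands=[{"offset": [-20,-8,0],"claw": 34},{"offset": [-42,-17,0],"claw": 34},{"offset": [-44,-17.5,0],"claw": 34},{"offset": [-44,-17.5,0],"claw": 34},{"offset": [-44,-17.5,0],"claw": 34},{"offset": [-44,-17.5,0],"claw": 34},{"offset": [-44,-17.5,0],"claw": 34},{"offset": [-44,-17.5,0],"claw": 34},{"offset": [-44,-17.5,0],"claw": 34},{"offset": [-44,-17.5,0],"claw": 34},{"offset": [-44,-17.5,0],"claw": 34},{"offset": [-44,-17.5,0],"claw": 34},{"offset": [-40,-16,0],"claw": 34},{"offset": [-10,-4,0],"claw": 34}], grip_force=40)

```text
$.commands[0]: bad value
```

>>> play_rows(commands=[{"turn": 0.1,"claw": 34},{"turn": 0.145,"claw": 34},{"turn": 0.145,"claw": 34},{"turn": 0.145,"claw": 34},{"turn": 0.145,"claw": 34},{"turn": 0.145,"claw": 34},{"turn": 0.145,"claw": 34},{"turn": 0.145,"claw": 34},{"turn": 0.145,"claw": 34},{"turn": 0.145,"claw": 34},{"turn": 0.145,"claw": 34},{"turn": 0.145,"claw": 34},{"turn": 0.145,"claw": 34},{"turn": 0.145,"claw": 34},{"turn": 0.145,"claw": 34},{"turn": 0.09,"claw": 34},{"turn": 0,"claw": 34}])

```text
$.commands[0]: bad value
```

```bash
cat >> h.py <<'E'
AX=np.array([.5442,.0380])
def st(R=.133):
    o=robot.get_obs(); from scipy.spatial.transform import Rotation as Ro
    M=Ro.from_quat(o["ee_rot"]).as_matrix(); y=M[:2,1]; p=o["tcp_pos"]; r=p[:2]-AX; phi=np.degrees(np.arctan2(r[1],r[0]))
    f=o["force"]; tt=np.array([-np.sin(np.radians(phi)),np.cos(np.radians(phi))])
    print("t",o["time_s"],"tcp",p.round(4),"r",np.hypot(*r).round(4),"phi",phi.round(2),"yang",np.degrees(np.arctan2(y[1],y[0])).round(2),"tiltz",M[:,2].round(3),"F",f.round(2),"Ftan",(f[:2]@tt).round(2),"w",o["width"],"g",o["grasp_force"],"q",o["qpos"].round(2))
    return o,M
E
python3 - <<'E'
from h import *
o,M=st()
print("to ring, tool mm",(M.T@(np.array([.6635,.0975,.134])-o["tcp_pos"])*1000).round(1))
p,d=vision.snapshot("side"); 
u,v=proj("side",[.6635,.0975,.18]).astype(int)
cv2.imwrite("pics/c2.png",cv2.resize(p[max(0,v-70):v+70,u-90:u+90,::-1],(720,560),interpolation=cv2.INTER_CUBIC))
E
```

```text
t 0.1 tcp [0.2649 0.5378 0.2304] r 0.5725 phi 119.2 yang 63.77 tiltz [-0.001 -0.001 -1.   ] F [ 0.55 -0.12 -0.15] Ftan -0.42 w 0.0852619727335929 g 0.0 q [ 1.03  0.13  1.49  0.    1.52 -0.09]
to ring, tool mm [-552.2 -218.6   96.6]
```

View pics/c2.png

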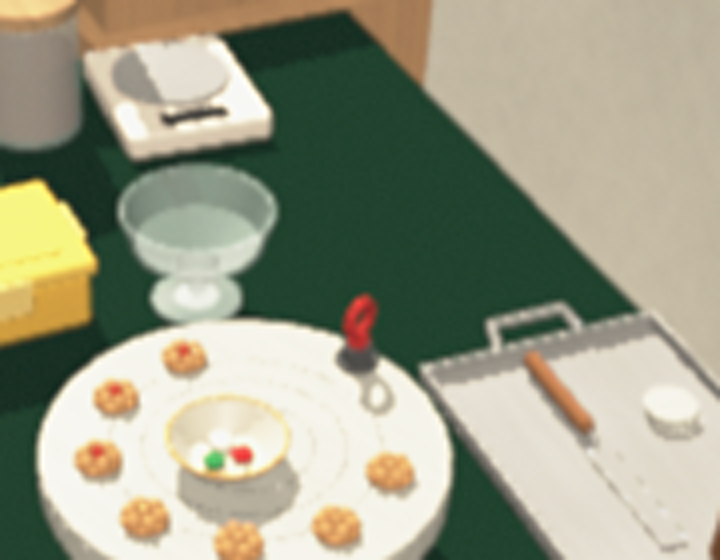

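The calls were refused because every row needs all three keys. The crop shows the arm has not moved and the ring is clear at about (360,325). I'm resending complete rows.

>>> play_rows(commands=[{"offset": [-20,-8,0],"turn": 0,"claw": 34},{"offset": [-42,-17,0],"turn": 0,"claw": 34},{"offset": [-44,-17.5,0],"turn": 0,"claw": 34},{"offset": [-44,-17.5,0],"turn": 0,"claw": 34},{"offset": [-44,-17.5,0],"turn": 0,"claw": 34},{"offset": [-44,-17.5,0],"turn": 0,"claw": 34},{"offset": [-44,-17.5,0],"turn": 0,"claw": 34},{"offset": [-44,-17.5,0],"turn": 0,"claw": 34},{"offset": [-44,-17.5,0],"turn": 0,"claw": 34},{"offset": [-44,-17.5,0],"turn": 0,"claw": 34},{"offset": [-44,-17.5,0],"turn": 0,"claw": 34},{"offset": [-44,-17.5,0],"turn": 0,"claw": 34},{"offset": [-40,-16,0],"turn": 0,"claw": 34},{"offset": [-10,-3.5,0],"turn": 0,"claw": 34}], grip_force=40)

```text
time_s: 1.55
tcp_pos: [0.6651, 0.093, 0.2302]
ee_rot: [0.229, 0.973, -0.001, -0.0]
force: [0.3, 0.7, 0.3]
width: 0.0339
grasp_force: 0.0
```

>>> play_rows(commands=[{"offset": [0,0,0],"turn": 0.1,"claw": 34},{"offset": [0,0,0],"turn": 0.145,"claw": 34},{"offset": [0,0,0],"turn": 0.145,"claw": 34},{"offset": [0,0,0],"turn": 0.145,"claw": 34},{"offset": [0,0,0],"turn": 0.145,"claw": 34},{"offset": [0,0,0],"turn": 0.145,"claw": 34},{"offset": [0,0,0],"turn": 0.145,"claw": 34},{"offset": [0,0,0],"turn": 0.145,"claw": 34},{"offset": [0,0,0],"turn": 0.145,"claw": 34},{"offset": [0,0,0],"turn": 0.145,"claw": 34},{"offset": [0,0,0],"turn": 0.145,"claw": 34},{"offset": [0,0,0],"turn": 0.145,"claw": 34},{"offset": [0,0,0],"turn": 0.145,"claw": 34},{"offset": [0,0,0],"turn": 0.145,"claw": 34},{"offset": [0,0,0],"turn": 0.145,"claw": 34},{"offset": [0,0,0],"turn": 0.09,"claw": 34},{"offset": [0,0,0],"turn": 0,"claw": 34}])

```text
time_s: 3.25
tcp_pos: [0.6628, 0.098, 0.231]
ee_rot: [0.973, 0.229, -0.0, -0.0]
force: [-0.4, 0.5, 0.3]
width: 0.0342
grasp_force: 0.0
```

Run:
```python
from h import *
o,M=st()
print("to ring, tool mm",(M.T@(np.array([.6635,.0975,.134])-o["tcp_pos"])*1000).round(1))
p,d=vision.snapshot("side"); 
u,v=proj("side",[.6635,.0975,.18]).astype(int)
cv2.imwrite("pics/c3.png",cv2.resize(p[max(0,v-50):v+50,u-60:u+60,::-1],(720,600),interpolation=cv2.INTER_CUBIC))
```

```text
t 3.25 tcp [0.6628 0.098  0.231 ] r 0.133 phi 26.85 yang -63.47 tiltz [-0.001  0.    -1.   ] F [-0.36  0.51  0.27] Ftan 0.61 w 0.03418480048255163 g 0.0 q [0.07 0.32 1.27 0.   1.55 1.18]
to ring, tool mm [ 0.4  0.8 97. ]
```

View pics/c3.png

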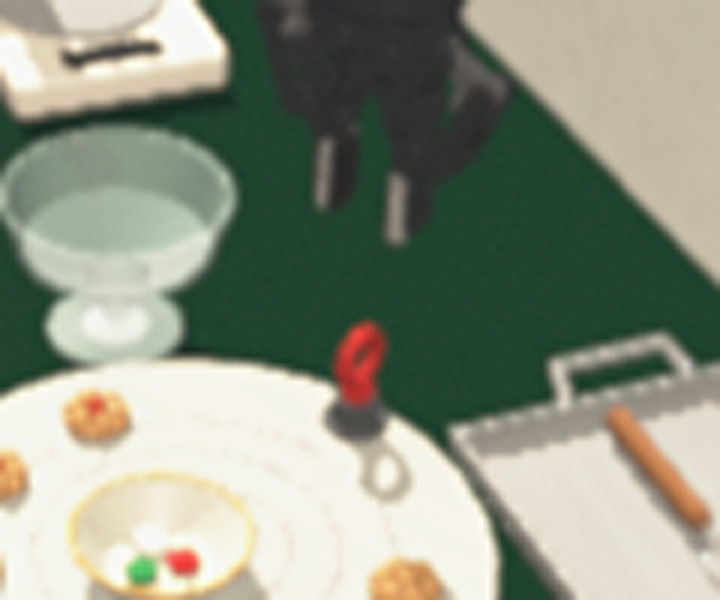

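The fingers straddle the ring, with tips at about (328,200) and (398,235) above the ring at (360,360). I descend and close gently.

>>> play_rows(commands=[{"offset": [0.4,0.8,10],"turn": 0,"claw": 30},{"offset": [0,0,15],"turn": 0,"claw": 30},{"offset": [0,0,15],"turn": 0,"claw": 30},{"offset": [0,0,15],"turn": 0,"claw": 30},{"offset": [0,0,15],"turn": 0,"claw": 30},{"offset": [0,0,12],"turn": 0,"claw": 30},{"offset": [0,0,8],"turn": 0,"claw": 30},{"offset": [0,0,5],"turn": 0,"claw": 30},{"offset": [0,0,1],"turn": 0,"claw": 24},{"offset": [0,0,0],"turn": 0,"claw": 18},{"offset": [0,0,0],"turn": 0,"claw": 15},{"offset": [0,0,0],"turn": 0,"claw": 13},{"offset": [0,0,0],"turn": 0,"claw": 11.5},{"offset": [0,0,0],"turn": 0,"claw": 10.5}], grip_force=20)

```text
time_s: 4.7
tcp_pos: [0.6642, 0.0971, 0.1358]
ee_rot: [0.973, 0.23, 0.0, -0.0]
force: [-0.4, 0.7, 1.0]
width: 0.0105
grasp_force: 0.7
```

Run:
```python
from h import *
o,M=st()
```

```text
t 4.7 tcp [0.6642 0.0971 0.1358] r 0.1338 phi 26.23 yang -63.42 tiltz [ 0.001  0.    -1.   ] F [-0.36  0.7   1.05] Ftan 0.79 w 0.010512026299190182 g 0.6798699649516493 q [0.07 0.38 1.38 0.   1.39 1.18]
```

>>> play_rows(commands=[{"offset": [0,0,0],"turn": 0,"claw": 9},{"offset": [0,0,0],"turn": 0,"claw": 8},{"offset": [0,0,0],"turn": 0,"claw": 6},{"offset": [0,0,0],"turn": 0,"claw": 4}], grip_force=20)

```text
time_s: 5.1
tcp_pos: [0.6639, 0.0977, 0.1357]
ee_rot: [0.973, 0.23, 0.0, -0.001]
force: [-2.4, 4.4, 4.5]
width: 0.0071
grasp_force: 20.5
```

Run:
```python
from h import *
o,M=st()
```

```text
t 5.1 tcp [0.6639 0.0977 0.1357] r 0.1338 phi 26.53 yang -63.41 tiltz [-0.     0.001 -1.   ] F [-2.36  4.39  4.46] Ftan 4.98 w 0.007095677013119815 g 20.489239889429882 q [0.07 0.38 1.38 0.   1.39 1.18]
```

>>> play_rows(commands=[{"offset": [0,-0.4,0],"turn": 0,"claw": 3},{"offset": [0,0,-0.5],"turn": 0,"claw": 3},{"offset": [0,0,-1],"turn": 0,"claw": 3},{"offset": [0,0,-1],"turn": 0,"claw": 3},{"offset": [0,0,-1],"turn": 0,"claw": 3},{"offset": [0,0,-1],"turn": 0,"claw": 3},{"offset": [0,0,-1],"turn": 0,"claw": 3},{"offset": [0,0,0],"turn": 0,"claw": 3}], grip_force=50)

```text
time_s: 5.9
tcp_pos: [0.6636, 0.0979, 0.1388]
ee_rot: [0.973, 0.23, -0.0, -0.001]
force: [5.6, 6.9, -9.5]
width: 0.0066
grasp_force: 48.6
```

Run:
```python
from h import *
o,M=st()
```

```text
t 5.9 tcp [0.6636 0.0979 0.1388] r 0.1336 phi 26.64 yang -63.41 tiltz [-0.001  0.001 -1.   ] F [ 5.56  6.86 -9.54] Ftan 3.64 w 0.006585522596498458 g 48.6425239797245 q [0.07 0.38 1.37 0.   1.39 1.18]
```

>>> play_rows(commands=[{"offset": [0,0,-1],"turn": 0,"claw": 3},{"offset": [0,0,-1],"turn": 0,"claw": 3},{"offset": [0,0,-0.7],"turn": 0,"claw": 3},{"offset": [0,0,0],"turn": 0,"claw": 3}], grip_force=50)

```text
time_s: 6.3
tcp_pos: [0.6637, 0.0979, 0.1413]
ee_rot: [0.973, 0.23, -0.0, -0.001]
force: [5.9, 6.0, -11.4]
width: 0.0068
grasp_force: 48.5
```

Run:
```python
from h import *
o,M=st()
p,d=vision.snapshot("side"); o,M=st()
u,v=proj("side",[.6635,.0975,.16]).astype(int)
cv2.imwrite("pics/c4.png",cv2.resize(p[max(0,v-30):v+30,u-40:u+40,::-1],(640,480),interpolation=cv2.INTER_CUBIC))
```

```text
t 6.3 tcp [0.6637 0.0979 0.1413] r 0.1336 phi 26.61 yang -63.41 tiltz [-0.001  0.001 -1.   ] F [  5.88   6.04 -11.44] Ftan 2.76 w 0.006793693282934506 g 48.50833103249897 q [0.07 0.37 1.37 0.   1.4  1.18]
t 6.35 tcp [0.6636 0.0978 0.1412] r 0.1336 phi 26.61 yang -63.41 tiltz [-0.001  0.001 -1.   ] F [  6.51   5.39 -10.24] Ftan 1.9 w 0.006179040752257222 g 48.50898062475608 q [0.07 0.37 1.37 0.   1.4  1.18]
```

View pics/c4.png

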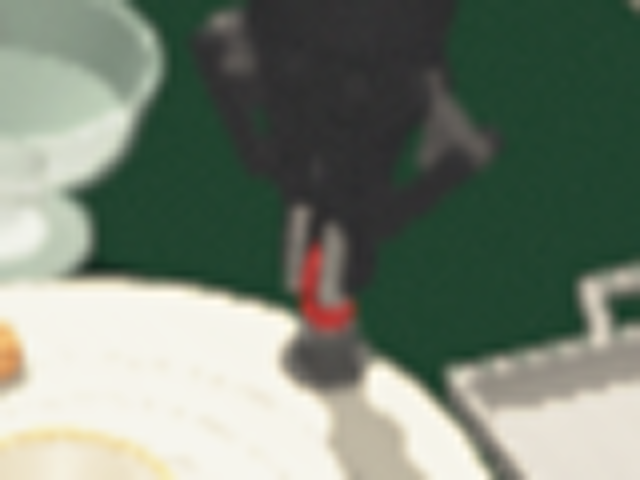

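The ring at (328,290) is held between the pads and has risen clear of its boss. I lift a little more and relax the radial bias.

>>> play_rows(commands=[{"offset": [0.4,0,-0.7],"turn": 0,"claw": 3},{"offset": [0.4,0,-0.7],"turn": 0,"claw": 3},{"offset": [0,0,-0.6],"turn": 0,"claw": 3},{"offset": [0,0,0],"turn": 0,"claw": 3}], grip_force=50)

```text
time_s: 6.75
tcp_pos: [0.6637, 0.0979, 0.1426]
ee_rot: [0.973, 0.23, -0.001, -0.001]
force: [5.0, 5.2, -11.1]
width: 0.0069
grasp_force: 48.5
```

Run:
```python
from h import *
o,M=st()
```

```text
t 6.75 tcp [0.6637 0.0979 0.1426] r 0.1336 phi 26.62 yang -63.42 tiltz [-0.003  0.    -1.   ] F [  4.96   5.2  -11.06] Ftan 2.43 w 0.006867314172803283 g 48.46667128644185 q [0.07 0.37 1.37 0.   1.4  1.18]
```

>>> play_rows(commands=[{"offset": [0,0,-0.7],"turn": 0,"claw": 3},{"offset": [0,0,-0.5],"turn": 0,"claw": 3},{"offset": [0,0,0],"turn": 0,"claw": 3},{"offset": [0,0,0],"turn": 0,"claw": 3},{"offset": [0,-1,0],"turn": -0.0075,"claw": 3},{"offset": [0,-1,0],"turn": -0.0075,"claw": 3},{"offset": [0,-1,0],"turn": -0.0075,"claw": 3}], grip_force=50)

```text
time_s: 7.45
tcp_pos: [0.6626, 0.1, 0.1437]
ee_rot: [0.971, 0.241, -0.001, -0.0]
force: [5.2, 3.4, -12.2]
width: 0.0064
grasp_force: 48.6
```

Run:
```python
from h import *
o,M=st()
```

```text
t 7.45 tcp [0.6626 0.1    0.1437] r 0.1337 phi 27.64 yang -62.14 tiltz [-0.002 -0.    -1.   ] F [  5.16   3.45 -12.23] Ftan 0.66 w 0.006406609521143412 g 48.5636419930961 q [ 0.07  0.37  1.37 -0.    1.4   1.16]
```

>>> play_rows(commands=[{"offset": [0,-1.2,0],"turn": -0.009,"claw": 3},{"offset": [-0.01,-1.6,0],"turn": -0.012,"claw": 3},{"offset": [-0.02,-2.0,0],"turn": -0.015,"claw": 3},{"offset": [-0.02,-2.4,0],"turn": -0.018,"claw": 3},{"offset": [-0.02,-2.4,0],"turn": -0.018,"claw": 3},{"offset": [-0.02,-2.4,0],"turn": -0.018,"claw": 3},{"offset": [-0.02,-2.4,0],"turn": -0.018,"claw": 3},{"offset": [-0.02,-2.4,0],"turn": -0.018,"claw": 3},{"offset": [-0.02,-2.4,0],"turn": -0.018,"claw": 3},{"offset": [-0.02,-2.4,0],"turn": -0.018,"claw": 3},{"offset": [-0.02,-2.4,0],"turn": -0.018,"claw": 3},{"offset": [-0.02,-2.4,0],"turn": -0.018,"claw": 3},{"offset": [-0.02,-2.4,0],"turn": -0.018,"claw": 3},{"offset": [-0.02,-2.4,0],"turn": -0.018,"claw": 3},{"offset": [-0.02,-2.4,0],"turn": -0.018,"claw": 3},{"offset": [-0.02,-2.0,0],"turn": -0.015,"claw": 3},{"offset": [-0.01,-1.6,0],"turn": -0.012,"claw": 3}], grip_force=50)

```text
time_s: 9.15
tcp_pos: [0.6411, 0.1305, 0.144]
ee_rot: [0.928, 0.374, -0.001, -0.0]
force: [7.3, 4.7, -12.2]
width: 0.0067
grasp_force: 48.4
```

Run:
```python
from h import *
o,M=st()
```

```text
t 9.15 tcp [0.6411 0.1305 0.144 ] r 0.134 phi 43.68 yang -46.12 tiltz [-0.002  0.    -1.   ] F [  7.26   4.71 -12.18] Ftan -1.61 w 0.00665703521905834 g 48.38836520793848 q [0.12 0.33 1.42 0.   1.39 0.93]
```

>>> play_rows(commands=[{"offset": [0.15,-1.5,0],"turn": -0.0113,"claw": 3},{"offset": [0.15,-2,0],"turn": -0.015,"claw": 3},{"offset": [0.15,-2.4,0],"turn": -0.018,"claw": 3},{"offset": [0.15,-2.4,0],"turn": -0.018,"claw": 3},{"offset": [0,-2.4,0],"turn": -0.018,"claw": 3},{"offset": [0,-2.4,0],"turn": -0.018,"claw": 3},{"offset": [-0.02,-2.4,0],"turn": -0.018,"claw": 3},{"offset": [-0.02,-2.4,0],"turn": -0.018,"claw": 3},{"offset": [-0.02,-2.4,0],"turn": -0.018,"claw": 3},{"offset": [-0.02,-2.4,0],"turn": -0.018,"claw": 3},{"offset": [-0.02,-2.4,0],"turn": -0.018,"claw": 3},{"offset": [-0.02,-2,0],"turn": -0.015,"claw": 3},{"offset": [-0.02,-1.5,0],"turn": -0.0113,"claw": 3},{"offset": [-0.02,-0.8,0],"turn": -0.006,"claw": 3},{"offset": [0,0,0],"turn": 0,"claw": 3}], grip_force=50)

```text
time_s: 10.65
tcp_pos: [0.6186, 0.1496, 0.1439]
ee_rot: [0.881, 0.473, -0.001, -0.001]
force: [4.6, 4.7, -11.5]
width: 0.0068
grasp_force: 48.4
```

Run:
```python
from h import *
o,M=st()
```

```text
t 10.65 tcp [0.6186 0.1496 0.1439] r 0.1341 phi 56.32 yang -33.49 tiltz [-0.003 -0.    -1.   ] F [  4.59   4.7  -11.47] Ftan -1.21 w 0.006824917367471797 g 48.425173578289105 q [0.16 0.28 1.48 0.   1.39 0.74]
```

>>> play_rows(commands=[{"offset": [0,0,0.6],"turn": 0,"claw": 3},{"offset": [0,0,0.6],"turn": 0,"claw": 3},{"offset": [0,0,0],"turn": 0,"claw": 7},{"offset": [0,0,0],"turn": 0,"claw": 9},{"offset": [0,0,0],"turn": 0,"claw": 11},{"offset": [0,0,1],"turn": 0,"claw": 11},{"offset": [0,0,1.5],"turn": 0,"claw": 11},{"offset": [0,0,1.5],"turn": 0,"claw": 11},{"offset": [0,0,0],"turn": 0,"claw": 11}], grip_force=20)

```text
time_s: 11.55
tcp_pos: [0.6193, 0.1494, 0.1413]
ee_rot: [0.881, 0.473, -0.0, -0.0]
force: [-0.5, -0.0, 1.0]
width: 0.0112
grasp_force: 0.0
```

Run:
```python
from h import *
o,M=st()
```

```text
t 11.55 tcp [0.6193 0.1494 0.1413] r 0.1344 phi 56.01 yang -33.52 tiltz [-0. -0. -1.] F [-0.5  -0.01  0.97] Ftan 0.41 w 0.011198568176566639 g 0.0 q [ 0.16  0.28  1.48 -0.    1.38  0.74]
```

>>> play_rows(commands=[{"offset": [0,-1,0],"turn": -0.0075,"claw": 11},{"offset": [0,-1,0],"turn": -0.0075,"claw": 11},{"offset": [0,-1,0],"turn": -0.0075,"claw": 11},{"offset": [0,-1,0],"turn": -0.0075,"claw": 11},{"offset": [0,-1,0],"turn": -0.0075,"claw": 11},{"offset": [0,-1,0],"turn": -0.0075,"claw": 11},{"offset": [0,-1,0],"turn": -0.0075,"claw": 11}], grip_force=20)

```text
time_s: 12.25
tcp_pos: [0.6134, 0.1534, 0.1416]
ee_rot: [0.868, 0.496, 0.0, -0.0]
force: [2.9, -1.6, 0.3]
width: 0.011
grasp_force: 1.6
```

Run:
```python
from h import *
o,M=st()
```

```text
t 12.25 tcp [0.6134 0.1534 0.1416] r 0.1346 phi 59.03 yang -30.47 tiltz [-0.  0. -1.] F [ 2.86 -1.62  0.31] Ftan -3.29 w 0.01096522473422969 g 1.6356991737848148 q [0.16 0.27 1.49 0.   1.38 0.7 ]
```

>>> play_rows(commands=[{"offset": [-0.02,-1,0],"turn": -0.0075,"claw": 11},{"offset": [-0.02,-1,0],"turn": -0.0075,"claw": 11},{"offset": [-0.02,-1,0],"turn": -0.0075,"claw": 11},{"offset": [-0.02,-1,0],"turn": -0.0075,"claw": 11}])

```text
time_s: 12.65
tcp_pos: [0.6103, 0.1552, 0.1418]
ee_rot: [0.861, 0.509, 0.0, 0.0]
force: [5.0, -2.2, 0.3]
width: 0.011
grasp_force: 2.4
```

>>> play_rows(commands=[{"offset": [-0.02,-1,0],"turn": -0.0075,"claw": 11},{"offset": [-0.02,-1,0],"turn": -0.0075,"claw": 11},{"offset": [-0.02,-1,0],"turn": -0.0075,"claw": 11}])

```text
time_s: 12.95
tcp_pos: [0.6075, 0.1567, 0.1417]
ee_rot: [0.855, 0.519, 0.0, 0.0]
force: [5.0, -1.8, 0.3]
width: 0.011
grasp_force: 2.4
```

>>> play_rows(commands=[{"offset": [-0.02,-1,0],"turn": -0.0075,"claw": 11},{"offset": [-0.02,-1,0],"turn": -0.0075,"claw": 11},{"offset": [-0.02,-1,0],"turn": -0.0075,"claw": 11}])

```text
time_s: 13.25
tcp_pos: [0.6048, 0.1581, 0.1417]
ee_rot: [0.849, 0.529, 0.0, 0.0]
force: [5.8, -1.6, 1.1]
width: 0.011
grasp_force: 2.4
```

>>> play_rows(commands=[{"offset": [-0.02,-1,0],"turn": -0.0075,"claw": 11},{"offset": [-0.02,-1,0],"turn": -0.0075,"claw": 11},{"offset": [-0.02,-1,0],"turn": -0.0075,"claw": 11}])

```text
time_s: 13.55
tcp_pos: [0.6021, 0.1594, 0.1417]
ee_rot: [0.843, 0.538, 0.0, 0.0]
force: [5.1, -0.3, 0.7]
width: 0.011
grasp_force: 2.4
```

>>> play_rows(commands=[{"offset": [-0.02,-1,0],"turn": -0.0075,"claw": 11},{"offset": [-0.02,-1,0],"turn": -0.0075,"claw": 11},{"offset": [-0.02,-1,0],"turn": -0.0075,"claw": 11}])

```text
time_s: 13.85
tcp_pos: [0.5992, 0.1606, 0.1416]
ee_rot: [0.837, 0.548, 0.0, 0.0]
force: [3.7, 0.5, 1.5]
width: 0.0115
grasp_force: 1.8
```

>>> play_rows(commands=[{"offset": [-0.02,-1,0],"turn": -0.0075,"claw": 11},{"offset": [-0.02,-1,0],"turn": -0.0075,"claw": 11}])

```text
time_s: 14.05
tcp_pos: [0.5975, 0.1613, 0.1417]
ee_rot: [0.833, 0.554, 0.0, 0.0]
force: [5.6, -0.1, 0.5]
width: 0.0109
grasp_force: 2.5
```

>>> play_rows(commands=[{"offset": [-0.02,-1,0],"turn": -0.0075,"claw": 11},{"offset": [-0.02,-1,0],"turn": -0.0075,"claw": 11}])

```text
time_s: 14.25
tcp_pos: [0.5957, 0.162, 0.1417]
ee_rot: [0.828, 0.56, 0.0, 0.0]
force: [6.0, -0.7, 1.5]
width: 0.0111
grasp_force: 2.8
```

>>> play_rows(commands=[{"offset": [-0.02,-1,0],"turn": -0.0075,"claw": 11},{"offset": [-0.02,-1,0],"turn": -0.0075,"claw": 11},{"offset": [-0.02,-1,0],"turn": -0.0075,"claw": 11}])

```text
time_s: 14.55
tcp_pos: [0.5929, 0.1631, 0.1417]
ee_rot: [0.822, 0.569, 0.0, 0.0]
force: [4.5, 0.7, 1.4]
width: 0.0109
grasp_force: 2.5
```

>>> play_rows(commands=[{"offset": [-0.02,-1,0],"turn": -0.0075,"claw": 11},{"offset": [-0.02,-1,0],"turn": -0.0075,"claw": 11},{"offset": [-0.02,-1,0],"turn": -0.0075,"claw": 11}])

```text
time_s: 14.85
tcp_pos: [0.5901, 0.1642, 0.1418]
ee_rot: [0.816, 0.579, 0.001, 0.0]
force: [5.8, -0.2, 1.1]
width: 0.0112
grasp_force: 2.4
```

>>> play_rows(commands=[{"offset": [-0.02,-1,0],"turn": -0.0075,"claw": 11},{"offset": [-0.02,-1,0],"turn": -0.0075,"claw": 11},{"offset": [-0.02,-1,0],"turn": -0.0075,"claw": 11}])

```text
time_s: 15.15
tcp_pos: [0.5872, 0.1651, 0.1417]
ee_rot: [0.809, 0.588, 0.001, 0.0]
force: [6.1, 0.7, 1.1]
width: 0.011
grasp_force: 2.4
```

>>> play_rows(commands=[{"offset": [-0.02,-1,0],"turn": -0.0075,"claw": 11},{"offset": [-0.02,-1,0],"turn": -0.0075,"claw": 11},{"offset": [-0.02,-1,0],"turn": -0.0075,"claw": 11}])

```text
time_s: 15.45
tcp_pos: [0.5843, 0.166, 0.1417]
ee_rot: [0.802, 0.597, 0.001, -0.0]
force: [6.4, 0.8, 1.5]
width: 0.0112
grasp_force: 2.7
```

>>> play_rows(commands=[{"offset": [-0.02,-1,0],"turn": -0.0075,"claw": 11},{"offset": [-0.02,-1,0],"turn": -0.0075,"claw": 11},{"offset": [-0.02,-1,0],"turn": -0.0075,"claw": 11}])

```text
time_s: 15.75
tcp_pos: [0.5814, 0.1669, 0.1417]
ee_rot: [0.796, 0.606, 0.001, -0.0]
force: [6.1, 2.1, 2.1]
width: 0.0113
grasp_force: 2.6
```

>>> play_rows(commands=[{"offset": [-0.02,-1,0],"turn": -0.0075,"claw": 11},{"offset": [-0.02,-1,0],"turn": -0.0075,"claw": 11},{"offset": [-0.02,-1,0],"turn": -0.0075,"claw": 11}])

```text
time_s: 16.05
tcp_pos: [0.5785, 0.1677, 0.1417]
ee_rot: [0.789, 0.615, 0.001, -0.0]
force: [5.1, 1.4, 1.5]
width: 0.0112
grasp_force: 2.5
```

>>> play_rows(commands=[{"offset": [-0.02,-1,0],"turn": -0.0075,"claw": 11},{"offset": [-0.02,-1,0],"turn": -0.0075,"claw": 11},{"offset": [-0.02,-1,0],"turn": -0.0075,"claw": 11}])

```text
time_s: 16.35
tcp_pos: [0.5756, 0.1684, 0.1417]
ee_rot: [0.782, 0.624, 0.001, -0.0]
force: [6.1, 1.9, 1.8]
width: 0.0109
grasp_force: 2.4
```

>>> play_rows(commands=[{"offset": [-0.02,-1,0],"turn": -0.0075,"claw": 11},{"offset": [-0.02,-1,0],"turn": -0.0075,"claw": 11},{"offset": [-0.02,-1,0],"turn": -0.0075,"claw": 11}])

```text
time_s: 16.65
tcp_pos: [0.5716, 0.1684, 0.141]
ee_rot: [0.775, 0.632, -0.001, -0.0]
force: [1.3, 0.5, 0.1]
width: 0.0111
grasp_force: 0.4
```

Run:
```python
from h import *
o,M=st()
p,d=vision.snapshot("side"); Q=pts("side",d)
hsv=cv2.cvtColor(p,cv2.COLOR_RGB2HSV); m=((hsv[...,0]<8)|(hsv[...,0]>172))&(hsv[...,1]>140)&(hsv[...,2]>60)&(Q[...,2]>.122)&(np.hypot(Q[...,0]-.573,Q[...,1]-.169)<.04)
q=Q[m]; print(len(q),q.mean(0),np.sort(q[:,2]).round(3))
u,v=proj("side",[.573,.169,.15]).astype(int)
cv2.imwrite("pics/c5.png",cv2.resize(p[v-40:v+40,u-50:u+50,::-1],(700,560),interpolation=cv2.INTER_CUBIC))
```

```text
t 16.65 tcp [0.5716 0.1684 0.141 ] r 0.1333 phi 78.12 yang -11.55 tiltz [-0.001 -0.    -1.   ] F [1.34 0.5  0.11] Ftan -1.21 w 0.011142299886100613 g 0.42335509322583675 q [0.2  0.18 1.6  0.   1.36 0.4 ]
41 [0.57113157 0.16436734 0.14567694] [0.124 0.126 0.127 0.127 0.128 0.129 0.129 0.13  0.13  0.131 0.135 0.136
 0.138 0.139 0.139 0.14  0.141 0.142 0.145 0.147 0.148 0.148 0.152 0.152
 0.154 0.155 0.155 0.155 0.156 0.156 0.156 0.157 0.157 0.158 0.159 0.16
 0.161 0.161 0.162 0.164 0.165]
```

View pics/c5.png

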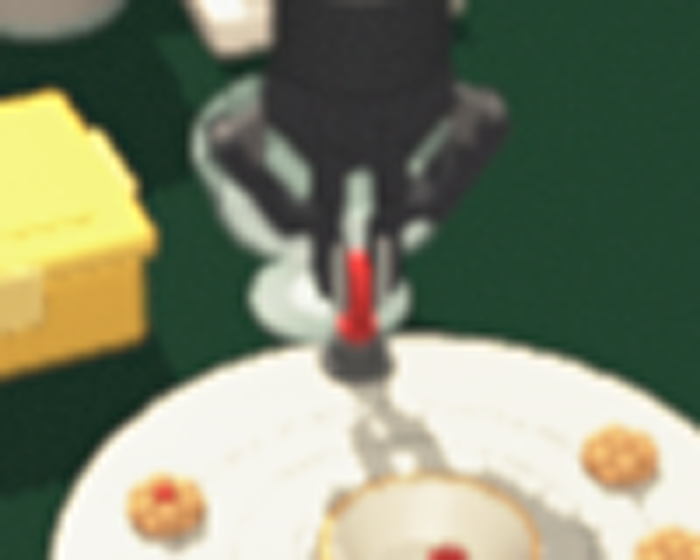

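The force dropped at this step, and the red ring at (357,295) sits low on its boss again, with its z range back to the home range. I push on gently to feel the notch side.

>>> play_rows(commands=[{"offset": [-0.02,-0.8,0],"turn": -0.006,"claw": 11},{"offset": [-0.02,-0.8,0],"turn": -0.006,"claw": 11},{"offset": [0,0,0],"turn": 0,"claw": 11}])

```text
time_s: 17.0
tcp_pos: [0.5705, 0.1686, 0.1413]
ee_rot: [0.771, 0.637, -0.0, -0.0]
force: [-0.0, -0.1, 0.7]
width: 0.011
grasp_force: 0.0
```

>>> play_rows(commands=[{"offset": [-0.02,-0.8,0],"turn": -0.006,"claw": 11},{"offset": [-0.02,-0.8,0],"turn": -0.006,"claw": 11},{"offset": [0,0,0],"turn": 0,"claw": 11}])

```text
time_s: 17.3
tcp_pos: [0.5692, 0.1688, 0.1415]
ee_rot: [0.767, 0.641, 0.0, 0.0]
force: [2.2, -0.3, -0.5]
width: 0.0111
grasp_force: 0.5
```

>>> play_rows(commands=[{"offset": [-0.02,-0.7,0],"turn": -0.005,"claw": 11},{"offset": [-0.02,-0.7,0],"turn": -0.005,"claw": 11},{"offset": [0,0,0],"turn": 0,"claw": 11}])

```text
time_s: 17.6
tcp_pos: [0.5679, 0.169, 0.1415]
ee_rot: [0.764, 0.645, 0.0, 0.0]
force: [2.5, -1.0, -1.9]
width: 0.0111
grasp_force: 1.0
```

>>> play_rows(commands=[{"offset": [-0.02,-0.7,0],"turn": -0.005,"claw": 11},{"offset": [-0.02,-0.7,0],"turn": -0.005,"claw": 11},{"offset": [0,0,0],"turn": 0,"claw": 11}])

```text
time_s: 17.9
tcp_pos: [0.5671, 0.1692, 0.1416]
ee_rot: [0.761, 0.649, 0.001, 0.001]
force: [5.6, -0.1, -3.0]
width: 0.0111
grasp_force: 3.0
```

Run:
```python
from h import *
o,M=st()
p,d=vision.snapshot("side"); Q=pts("side",d)
hsv=cv2.cvtColor(p,cv2.COLOR_RGB2HSV); m=((hsv[...,0]<8)|(hsv[...,0]>172))&(hsv[...,1]>140)&(hsv[...,2]>60)&(Q[...,2]>.122)&(np.hypot(Q[...,0]-.57,Q[...,1]-.169)<.04)
q=Q[m]; print(len(q),q.mean(0),q.min(0),q.max(0)); v,u=np.nonzero(m); print(u.mean(),v.min(),v.max())
for z in(.146,.1525): print(z,proj("side",[.57,.168,z-.017]),proj("side",[.57,.168,z+.017]))
```

```text
t 17.9 tcp [0.5671 0.1692 0.1416] r 0.1331 phi 80.09 yang -9.06 tiltz [ 0.002 -0.    -1.   ] F [ 5.56 -0.1  -2.96] Ftan -5.49 w 0.011058449764054202 g 3.022953188046813 q [ 0.2   0.17  1.62 -0.    1.36  0.36]
42 [0.56697698 0.16344381 0.14564257] [0.5616379  0.15565358 0.12372346] [0.57396294 0.17822415 0.16426127]
335.6904761904762 166 178
0.146 [335.9740605  175.93886773] [336.0941837  166.99143522]
0.1525 [335.99672847 174.25043345] [336.11759257 165.24781452]
```

>>> play_rows(commands=[{"offset": [0,-0.7,0],"turn": -0.003,"claw": 11},{"offset": [0,-0.7,0],"turn": -0.003,"claw": 11},{"offset": [0,0,0],"turn": 0,"claw": 11}])

```text
time_s: 18.25
tcp_pos: [0.5664, 0.1692, 0.1417]
ee_rot: [0.759, 0.651, 0.001, 0.001]
force: [9.7, -0.5, -6.1]
width: 0.0114
grasp_force: 5.0
```

The stop is felt: the force rises to 10 N and the platter no longer moves. I back off, open the fingers and withdraw upwards.

>>> play_rows(commands=[{"offset": [0,1,0],"turn": 0,"claw": 11},{"offset": [0,1,0],"turn": 0,"claw": 11},{"offset": [0,1.3,0],"turn": 0,"claw": 11},{"offset": [0,0,0],"turn": 0,"claw": 20},{"offset": [0,0,0],"turn": 0,"claw": 28},{"offset": [0,0,-5],"turn": 0,"claw": 28},{"offset": [0,0,-12],"turn": 0,"claw": 28},{"offset": [0,0,-20],"turn": 0,"claw": 28},{"offset": [0,0,-25],"turn": 0,"claw": 28},{"offset": [0,0,-25],"turn": 0,"claw": 28},{"offset": [0,0,-10],"turn": 0,"claw": 28},{"offset": [0,0,0],"turn": 0,"claw": 28}])

```text
time_s: 19.45
tcp_pos: [0.5696, 0.1693, 0.2413]
ee_rot: [0.759, 0.651, 0.002, 0.001]
force: [0.3, 0.2, 1.0]
width: 0.028
grasp_force: 0.0
```

Run:
```python
from h import *
o,M=st()
p,d=vision.snapshot("side"); Q=pts("side",d)
hsv=cv2.cvtColor(p,cv2.COLOR_RGB2HSV); m=((hsv[...,0]<8)|(hsv[...,0]>172))&(hsv[...,1]>140)&(hsv[...,2]>60)&(Q[...,2]>.122)&(np.hypot(Q[...,0]-.57,Q[...,1]-.169)<.04)
q=Q[m]; print(len(q),q.mean(0),q.min(0),q.max(0)); r=q.mean(0)[:2]-AX; print(np.degrees(np.arctan2(r[1],r[0]))-26.5,np.hypot(*r))
v,u=np.nonzero(m); print(u.mean(),v.min(),v.max())
a=np.radians(78.5); c=AX+.133*np.array([np.cos(a),np.sin(a)])
for z in(.146,.1525): print(z,proj("side",[*c,z-.017]),proj("side",[*c,z+.017]))
u,v=proj("side",[.5442,.038,.12]).astype(int)
cv2.imwrite("pics/c6.png",cv2.resize(p[v-65:v+50,u-70:u+70,::-1],(700,575),interpolation=cv2.INTER_CUBIC))
```

```text
t 19.45 tcp [0.5696 0.1693 0.2413] r 0.1337 phi 79.07 yang -8.73 tiltz [ 0.004  0.001 -1.   ] F [0.34 0.16 1.03] Ftan -0.3 w 0.028042169767371217 g 0.0 q [0.2  0.11 1.5  0.   1.53 0.35]
29 [0.56651204 0.16305507 0.14261667] [0.56265885 0.15533971 0.12319401] [0.57191495 0.17414968 0.16173788]
53.38386553941085 0.12702990875338135
335.58620689655174 167 178
0.146 [336.14721057 175.82753993] [336.27009758 166.88112944]
0.1525 [336.17040018 174.13929163] [336.2940449  165.13771838]
```

View pics/c6.png

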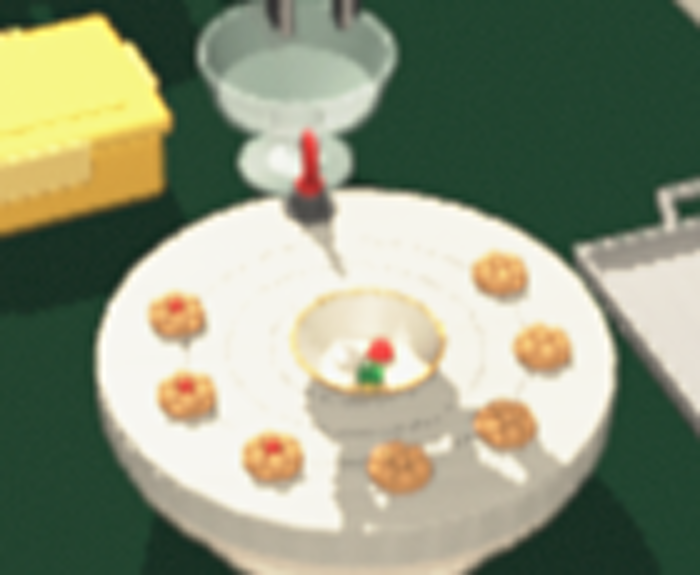

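The ring at (310,165) is back at home height: its top is at 0.162 m, the same as at the start. The platter has turned about 52–53° (0.92 rad), the dish at (367,340) stands in place, and the gripper is clear. Handing in.

```bash
python3 -c "
from workcell import robot
print(robot.finish_job())"
```

```text
the job is handed in; nothing more can be done
None
```

The stand is on its next stop, about 52–53° (0.92 rad) counter-clockwise, with the ring back at its home height, the dish upright in place and the gripper clear; I handed the job in at about 19.5 s, but no verdict came back.

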